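# Tip a work piece down into the marking nest and push it home

### The arm

A 6-joint arm with a two-finger parallel gripper is mounted at the origin on a cart in front of the work surface, level with it; the furniture and walls round the work are solid. World frame = base frame: x ahead of the robot, y to its left, z up, the work surface at z = 0. Lengths are in mm, angles in rad, forces in N, time in s.
With the tool pointing down it reaches from about 200 to 875 mm from the base axis. Payload 3.4 kg.
Tool frame: the origin (TCP) lies at the very end of the fingers, on their centre line; the grasp point (between the pads) lies 19 mm behind it; z points along the fingers, y is the line along which they close (so a half turn about z gives the same grasp; the last joint's range is limited). The gripper opens to 94 mm and grips with 3 to 60 N. Pads are 16 mm wide; open, the fingers measure 119 mm over their backs; the gripper's body (75 mm by 177 mm) begins 78 mm behind the grasp point.
Start: joints at [1.083, 0.276, 1.505, -0, 1.361, -0.121], TCP at [206.233, 536.783, 180.993] pointing down, gripper open.
Joint ranges: [-2.89, 2.89], [-0.75, 2.08], [0.22, 2.7], [-1.18, 4.32], [0.11, 2.71], [-2.7, 2.7]. Speed limits (rad/s): [2.57, 2.57, 3.14, 3.14, 3.14, 3.14].

### API

Orientations are given as a 3x3 rotation matrix whose columns are the frame's x, y, z axes.
In Python, from workcell import * gives the robot as it stands.
- The arm moves only by the tool send_rows, never from a script. Its argument "motion" is a list of rows, each a list of 3 entries, a list of its own where there are three numbers: the shift along the tool's x, y, z in mm, then the turn about the tool's z in rad, then the finger opening in mm, from 0 to 94. In form: [[[x, y, z], spin, grip], ...]. A call has 1 to 20 rows; each row shifts and turns the commanded pose from where the row before left it, along the tool's axes as they then stand; what a row does not reach is not made up. A row lasts 1/8 s, in which the tool goes at most 62.5 mm and 10.7 degrees, less where a joint would pass 70% of its speed; a pose out of reach is approached as far as the arm can. A call is refused whole if a number of a shift passes 62.5 or a number of a turn 0.188, either way. A call with a gripper value outside its range is refused whole. The fingers move at their own pace and stop on an object; "squeeze" is the grip in N (left out, the last holds). Time passes only in rows, so rows that do not move let the fingers close. It gives the time, the measured TCP pose, the force, the opening and the grip force at its end, in the units of the state.
- read_state(): the state, without advancing time (a new reading comes with each control period).
- read_camera(name): name is "side" or "top"; returns a dict with "frame" (420x560x3 uint8, blue, green, red), "depth" (420x560 float32, mm along the optical axis (not along the pixel's ray), 0 where there is no reading), "fov_y" (degrees; the focal length in pixels is half the picture's height over the tangent of half this angle, whatever the lens; pixels are square), "cx", "cy" (the principal point, pixels), "k1" (the pictures are not rectified: a ray, as slopes to the right and down, at radius r is drawn at 1 + k1 r^2 times it, then the intrinsics apply), "R" (3x3) and "t" (3): a world point X has camera coordinates R X + t. Camera axes: x right, y down, z forward; pixel columns grow to the right and rows downward; lengths in mm; the calibration is good to about 2 mm. A picture is of the moment at which its call begins.
- job_done(): hands the job in; it is judged then, once.
The state is a dict: "clock": time; "joint_pos": joint angles; "joint_vel": joint speeds; "joint_torque": joint torques, N m; "tcp_pos": TCP position; "eef_rot": TCP orientation; "contact_force": force on the tool from outside, world axes, zero at the start; "moment": the same for the moment, N m; "grip_width": opening from 0.0 (shut) to 1.0 (fully open); "grasp_force": force on a finger pad.
Only numpy, scipy, OpenCV 4.12 (cv2) and the standard library are available. Lean on these libraries where they do the work, as an engineer would, in place of code of your own. Each camera call takes 0.05 s, during which the arm holds its last target. There are 200 camera calls.

### The job

The aluminium work piece stands on end in the channel of the loading nest. Push it over with the fingertips, towards the end stop, so that it lies flat between the rails with its bored face up; once it lies, push it along the channel until its end is fully home against the stop. Only push: do not lift it or carry it, leave the other things on the bench alone, and finish clear of everything.

Things in the scene. Friction and masses are not known exactly. Their poses are not given: they have to be found in the camera images.
- nest: loading nest, fixed: blue plate 200 (x) x 80 (y) x 15 mm high; its top is the channel floor. Two dark rails along x, 10 mm high, 34 mm apart; the -x end is open; a dark end stop at the +x end (54 mm wide, 24 mm above the plate, brass pad), its face at x = +75 mm. Origin: centre of the plate's underside, on the bench; x along the channel to the stop, z up
- nest_stop (a point): on the face of the nest's end stop, on the middle of the channel, 14 mm above the plate's top (29 mm above the bench); axes as the nest's
- work_piece_centre (a point): centre of the work piece: loose aluminium block 28 (x) x 70 (y) x 28 (z) mm, 0.1-0.21 kg, holes in its +z face. Starts on end in the channel, y axis up, holes looking away from the stop, centre 50 mm above the bench and 35-65 mm behind the nest's origin. Pushed near its top it tips over its front bottom edge, past 22 degrees by itself. Lying: z up, y to the stop, centre 29 mm up; 2 N slides it
- work_piece_nose (a point): centre of the work piece's +y end face (35 mm from its centre): on top while it stands, the end that meets the stop when it lies; axes as the work piece's
- flat_block: bystander: flat milled aluminium block with holes, 34 x 62 x 22 mm, lying to the far side of the nest; origin at the centre of its underside; leave alone
- glue_bottle: bystander: small red bottle with a white nozzle, 25 x 44 x 103 mm, standing; origin at the centre of its underside; leave alone
- plug_gauge: bystander: steel plug gauge with a red band, 18 x 102 x 18 mm, lying in front of the marking machine; origin at the centre of its underside; leave alone
- black_pin: bystander: black cap-head pin, 12 x 85 x 12 mm, lying to the near right of the nest; origin at the centre of its underside; leave alone
- thread_jar: bystander: open clear jar, 72 mm across, 95 mm high, standing at the left; origin at the centre of its underside; leave alone

How it is judged:
By the outcome, as a careful person would: the job done as asked, in the order asked, and still so for the second after the job is handed in, with the robot touching nothing.
It also fails if it takes over 42 s, if anything falls off the work surface, if the arm or the gripper's body presses on something with over 40 N, if the wrist force passes 120 N, or if a joint passes its speed limit or range.

## Working session

There is one attempt and no reset: what is moved stays moved. The work goes in short steps, Python scripts to look and compute and a tool call to move; the robot and the scene stay as the last step left them, time stands still between calls to the robot, and variables do not carry over. Pictures are saved under pics/ and viewed, at most 10 in all, crops included, and the job is handed in when it is done.

Besides the shell and the picture viewer there is one more tool, called by a JSON object that holds its "op" and its "data". send_rows: Moves the arm, as the interface text tells. Its arguments: {"type":"object","properties":{"motion":{"type":"array"},"squeeze":{"type":"number"}},"required":["motion"]}

```bash
mkdir -p pics
cat > h.py <<'E'
from workcell import *
import numpy as np, cv2
def K(c):
    f=c["frame"].shape[0]/2/np.tan(np.radians(c["fov_y"])/2)
    return np.array([[f,0,c["cx"]],[0,f,c["cy"]],[0,0,1.]]),np.array([c["k1"],0,0,0,0.])
def rays(c,uv):
    k,d=K(c); n=cv2.undistortPoints(np.float64(uv).reshape(-1,1,2),k,d)[:,0]
    R=np.array(c["R"]);t=np.array(c["t"])
    return -R.T@t,np.c_[n,np.ones(len(n))]@R
def onz(c,uv,z):
    o,d=rays(c,uv); return o+d*((z-o[2])/d[:,2])[:,None]
def bydepth(c,uv):
    o,d=rays(c,uv); uv=np.int32(np.round(uv)).reshape(-1,2)
    return o+d*c["depth"][uv[:,1],uv[:,0]][:,None]
def proj(c,X):
    k,d=K(c); return cv2.projectPoints(np.float64(X).reshape(-1,1,3),cv2.Rodrigues(np.array(c["R"],float))[0],np.float64(c["t"]),k,d)[0][:,0]
E
python3 - <<'E'
from h import *
for n in("side","top"):
    c=read_camera(n); cv2.imwrite(f"pics/{n}0.png",c["frame"])
    np.save(f"pics/{n}0.npy",c,allow_pickle=True)
    print(n,c["fov_y"],c["cx"],c["cy"],c["k1"],(-np.array(c["R"]).T@np.array(c["t"])).round(),np.array(c["R"]).round(2).tolist())
s=read_state();print(s["clock"],s["tcp_pos"],np.round(s["eef_rot"],3).tolist(),s["contact_force"])
E
```

```text
side 51.50936843489453 282.8645113839021 201.8847688632407 0.0332676973783254 [ -18. -169. 1074.] [[0.02, -1.0, -0.01], [-0.85, -0.01, -0.53], [0.53, 0.02, -0.85]]
top 54.64362227739502 275.19306556690026 205.74519760044606 -0.03758232150960549 [ 319. -155. 1233.] [[0.03, -1.0, -0.01], [-0.97, -0.02, -0.23], [0.23, 0.01, -0.97]]
0.1 [205.95732478 536.2921769  180.21850886] [[-0.933, 0.359, -0.001], [0.359, 0.933, -0.001], [0.0, -0.002, -1.0]] [ 0.32061015  0.20392287 -0.2445792 ]
```

View pics/side0.png

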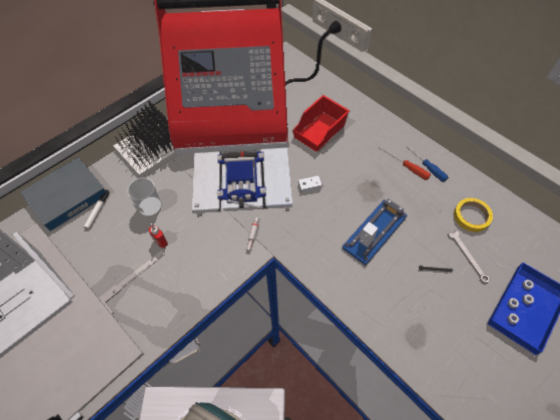

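View pics/top0.png

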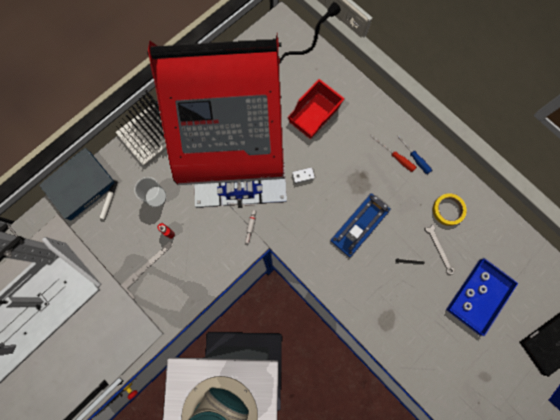

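Both views show the nest (blue) with the bright standing block: side view nest ≈(375,231), block ≈(370,232), stop end upper right ≈(393,210); top view nest ≈(361,225), block ≈(356,232), stop ≈(378,205). The black pin lies to the right, and the blue fence is closer to the robot.

Run:
```python
from h import *
ims=[]
for n,(x0,y0,x1,y1) in(("side",(335,190,415,270)),("top",(322,185,402,265))):
    c=np.load(f"pics/{n}0.npy",allow_pickle=True).item()
    f=c["frame"]; crop=f[y0:y1,x0:x1]; ims.append(cv2.resize(crop,(400,400),interpolation=cv2.INTER_CUBIC))
    hsv=cv2.cvtColor(f,cv2.COLOR_BGR2HSV); 
    box=np.zeros(f.shape[:2],np.uint8); box[y0:y1,x0:x1]=1
    blue=((hsv[...,0]>95)&(hsv[...,0]<130)&(hsv[...,1]>110)&(box>0)).astype(np.uint8)
    ctr=max(cv2.findContours(blue,0,2)[0],key=cv2.contourArea)
    r=cv2.minAreaRect(ctr); p=cv2.boxPoints(r)
    P=onz(c,p,15); print(n,"plate px",p.round(1).tolist(),"xy",P[:,:2].round(1).tolist(),"c",P.mean(0).round(1))
    print(" sides",[np.linalg.norm(P[i]-P[i-1]).round(1) for i in range(4)])
    w=((hsv[...,1]<60)&(hsv[...,2]>190)&(cv2.morphologyEx(cv2.fillPoly(box*0,[np.int32(p)],1),0,np.ones((3,3)))>0)).astype(np.uint8)
    for q in cv2.findContours(w,0,2)[0]:
        if cv2.contourArea(q)>25:
            m=cv2.moments(q);u=[m["m10"]/m["m00"],m["m01"]/m["m00"]]
            rr=cv2.boxPoints(cv2.minAreaRect(q));B=onz(c,rr,85)
            print(" white",cv2.contourArea(q),np.round(u,1),"z85",onz(c,[u],85).round(1),"depth",bydepth(c,[u]).round(1),B[:,:2].round(1).tolist())
    for X in([0,0,0],[300,0,0]): print(" origin px",proj(c,X).round())
cv2.imwrite("pics/crop.png",np.hstack(ims))
```

```text
side plate px [[342.20001220703125, 245.39999389648438], [404.3999938964844, 213.8000030517578], [416.3999938964844, 237.39999389648438], [354.20001220703125, 269.0]] xy [[504.5, -311.2], [605.4, -490.4], [531.7, -513.0], [436.8, -338.7]] c [ 519.6 -413.3   15. ]
 sides [np.float64(73.1), np.float64(205.6), np.float64(77.1), np.float64(198.5)]
 origin px [[206. 464.]]
 origin px [[220. 321.]]
top plate px [[329.79998779296875, 240.1999969482422], [370.79998779296875, 192.39999389648438], [390.3999938964844, 209.1999969482422], [349.3999938964844, 257.0]] xy [[501.2, -308.1], [653.8, -436.3], [601.8, -495.2], [451.9, -366.5]] c [ 552.2 -401.5   15. ]
 sides [np.float64(76.5), np.float64(199.3), np.float64(78.7), np.float64(197.5)]
 white 63.0 [355.9 231. ] z85 [[ 519.2 -374.2   85. ]] depth [[ 519.2 -374.2   85.1]] [[518.8, -357.2], [536.6, -374.8], [519.6, -391.6], [501.8, -374.1]]
 origin px [[220. 415.]]
 origin px [[225. 306.]]
```

View pics/crop.png

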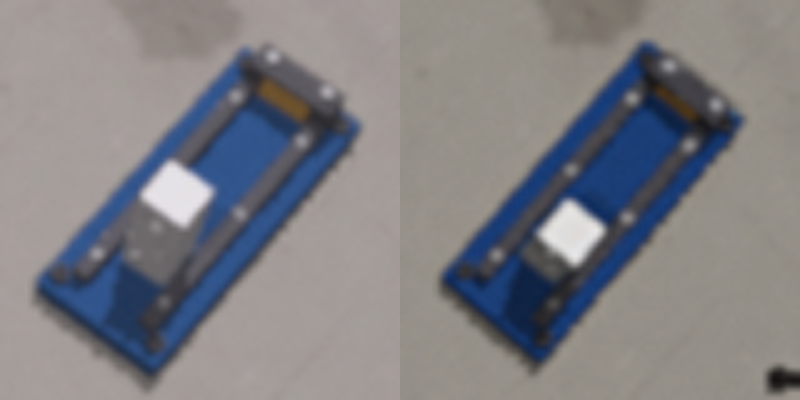

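The crop shows the standing block's white top at (176,192) in the side half and (570,232) in the top half, with the bored face looking down-left, away from the stop. The brass pad is at upper right and the channel runs towards it. The side plate box was cut by the crop, so I'll refine it.

```bash
cat >> h.py <<'E'
def tri(c1,u1,c2,u2):
    (o1,d1),(o2,d2)=rays(c1,[u1]),rays(c2,[u2]); d1=d1[0]/np.linalg.norm(d1);d2=d2[0]/np.linalg.norm(d2)
    s=np.linalg.lstsq(np.c_[d1,-d2],o2-o1,rcond=None)[0]; a,b=o1+s[0]*d1,o2+s[1]*d2
    return (a+b)/2,np.linalg.norm(a-b)
E
python3 - <<'E'
from h import *
C={};U={}
for n,(x0,y0,x1,y1) in(("side",(335,185,425,275)),("top",(322,185,402,265))):
    c=C[n]=np.load(f"pics/{n}0.npy",allow_pickle=True).item(); f=c["frame"].copy()
    hsv=cv2.cvtColor(f,cv2.COLOR_BGR2HSV); box=np.zeros(f.shape[:2],bool); box[y0:y1,x0:x1]=1
    blue=((hsv[...,0]>95)&(hsv[...,0]<130)&(hsv[...,1]>110)&box).astype(np.uint8)
    hull=cv2.convexHull(np.vstack([q for q in cv2.findContours(blue,0,2)[0] if cv2.contourArea(q)>8]))
    inn=cv2.erode(cv2.fillPoly(blue*0,[hull],1),np.ones((5,5)))>0
    masks={"white":inn&(hsv[...,2]>185)&(hsv[...,1]<40),"brass":inn&(hsv[...,0]>8)&(hsv[...,0]<28)&(hsv[...,1]>90)}
    for k,m in masks.items():
        q=max(cv2.findContours(m.astype(np.uint8),0,2)[0],key=cv2.contourArea); mm=cv2.moments(q)
        U[n,k]=[mm["m10"]/mm["m00"],mm["m01"]/mm["m00"]]; print(n,k,cv2.contourArea(q),np.round(U[n,k],1))
    # depth cloud of plate top
    v,u=np.nonzero(blue); P=bydepth(c,np.c_[u,v]); P=P[(P[:,2]>10)&(P[:,2]<20)]
    G=P[:,:2].astype(np.float32); r=cv2.minAreaRect(G); b=cv2.boxPoints(r); e=max((b[1]-b[0],b[2]-b[1]),key=np.linalg.norm)
    print(n,"plate cloud",len(P),"z",np.median(P[:,2]).round(1),"c",np.round(r[0],1),"size",np.round(r[1],1),"ang",np.degrees(np.arctan2(e[1],e[0])).round(2))
    v,u=np.nonzero(inn); P=bydepth(c,np.c_[u,v]); T=P[P[:,2]>78]; print(" top cloud",len(T),T.mean(0).round(1), T.min(0).round(1),T.max(0).round(1))
for k in("white","brass"): p,g=tri(C["side"],U["side",k],C["top"],U["top",k]); print(k,p.round(1),"gap",g.round(2))
# hand-picked plate corners, two views
for a,b in(((40,285),(443,275)),((152,370),(535,362)),((360,125),(745,120)),((245,50),(645,42))):
    p,g=tri(C["side"],[335+a[0]/5-.4,190+a[1]/5-.4],C["top"],[322+(b[0]-400)/5-.4,185+b[1]/5-.4]); print("corner",p.round(1),g.round(1))
E
```

```text
side white 84.5 [370.  228.2]
side brass 1.0 [394.  212.5]
side plate cloud 875 z 15.7 c [ 549.9 -401.5] size [ 77.9 193.9] ang -40.18
 top cloud 139 [ 499.3 -367.8  120.7] [ -17.8 -394.4   78.3] [ 539.3 -169.4 1074. ]
top white 67.0 [356.  230.9]
top brass 9.5 [377.1 205.4]
top plate cloud 847 z 15.1 c [ 551.9 -401.2] size [ 76.9 196.3] ang -40.25
 top cloud 102 [ 511.2 -366.1  130.1] [ 319.4 -391.3   78.8] [ 536.5 -154.6 1233.4]
white [ 519.1 -374.8   86.6] gap 1.22
brass [ 615.4 -461.1    4.2] gap 7.47
corner [ 504.2 -311.6    8.4] 2.8
corner [ 451.8 -365.8   16.5] 3.7
corner [ 604.2 -496.7   12.6] 0.3
corner [ 652.  -436.6   14.4] 1.8
```

Run:
```python
from h import *
H=np.full((20,26),-999.)
for n in("side","top"):
    c=np.load(f"pics/{n}0.npy",allow_pickle=True).item()
    v,u=np.nonzero(c["depth"]>0); P=bydepth(c,np.c_[u,v])
    i=((P[:,0]+100)//50).astype(int); j=((P[:,1]+650)//50).astype(int)
    ok=(i>=0)&(i<20)&(j>=0)&(j<26)&(P[:,2]<900); np.maximum.at(H,(i[ok],j[ok]),P[ok,2])
print("y  ",*[f"{int(-650+50*j):5d}" for j in range(26)])
for i in range(19,-1,-1): print(f"{-100+50*i:4d}",*[f"{int(x):5d}" for x in H[i]])
```

```text
y    -650  -600  -550  -500  -450  -400  -350  -300  -250  -200  -150  -100   -50     0    50   100   150   200   250   300   350   400   450   500   550   600
 850   613   163   160     8     8     8    72    73    42    44  -999   479   479  -999  -999  -999   114   120   111   123   124   123    72    71  -999  -999
 800   162   158    17    21    19     9     8    44    46    59   556   552   549   502   499   547   110   109    99    90   122   124   121    72    68  -999
 750   157    31    31    16    10     9     8    10     8    58   556   554   554   553   553   557     7    89    83    74     7   122   124   122    72    70
 700    31    32    27     8     7     9     7    25    27   476   505   505   506   506   534   530     7     8    64    24    43    45   124   125   122    73
 650     9     7    10    10    19     8     9    23    27   460   463   467   473   477   477    55     9    99    99    10    47    47    48   122   124   123
 600    30     8     8    45    48    19     8     7     9   421   423   426   429   433   436    56    99   100    99     8    45    4
[... 1579 characters left out ...]
 6    25    26    26    26    26    25    39    43    43
  50     7     7     6     0  -850  -851  -849  -850  -847     7     6   195   217   214    20     7     5     0    24    81    73    26    26    26    28    42
   0     7     8    -2  -849  -847  -849  -846  -848  -842     5    14   195   216   216   149    14     5  -848    -4    79    79    73    26    27    26    26
 -50  -618  -628  -843  -846  -847  -843  -848  -844  -841     2    12    17  -999  -999    19    13     9  -999  -999    -5    79    76    26    26    27    26
-100  -621  -844  -850  -849  -844  -847  -847  -842  -848  -754  -999  -999  -999  -999  -999  -999  -999  -999  -999  -999  -855  -555  -487  -510  -999  -999
```

{"op": "send_rows", "data": {"motion": [[[0,0,0],0.17,40],[[0,0,0],0.165,0],[[-42.2,-27.4,0],0,0],[[-42.2,-27.4,0],0,0],[[-42.2,-27.4,0],0,0],[[-42.2,-27.4,0],0,0],[[-42.2,-27.4,0],0,0],[[-42.2,-27.4,0],0,0],[[-42.2,-27.4,0],0,0],[[-42.2,-27.4,0],0,0],[[-42.2,-27.4,0],0,0],[[-42.2,-27.4,0],0,0],[[-42.2,-27.4,0],0,0],[[-42.2,-27.4,0],0,0],[[-42.2,-27.4,0],0,0],[[-42.2,-27.4,0],0,0],[[-42.2,-27.4,0],0,0],[[-42.2,-27.4,0],0,0],[[-42.2,-27.4,0],0,0],[[-42.2,-27.4,0],0,0]], "squeeze": 10}}

```text
clock: 2.6
tcp_pos: [468.0, -331.7, 180.4]
eef_rot: [[-0.763, 0.646, -0.0], [0.646, 0.763, 0.001], [0.001, 0.0, -1.0]]
contact_force: [0.5, -0.6, 0.1]
grip_width: 0.007
grasp_force: 0.0
```

{"op": "send_rows", "data": {"motion": [[[0,0,36],0,0],[[0,0,36],0,0],[[0,0,36],0,0],[[-18,0,0],0,0],[[-18,0,0],0,0],[[-4,0,0],0,0],[[-4,0,0],0,0],[[-4,0,0],0,0],[[-4,0,0],0,0]]}}

```text
clock: 3.72
tcp_pos: [507.6, -363.7, 73.1]
eef_rot: [[-0.764, 0.646, 0.0], [0.646, 0.764, 0.0], [0.0, 0.0, -1.0]]
contact_force: [0.2, -1.0, -0.6]
grip_width: 0.005
grasp_force: 0.0
```

Run:
```python
from h import *
c=read_camera("side"); cv2.imwrite("pics/s1.png",cv2.resize(c["frame"][180:280,310:430],(600,500),interpolation=cv2.INTER_CUBIC)); print(read_state()["tcp_pos"],read_state()["contact_force"])
```

```text
[ 508.1491778  -364.28469228   73.135623  ] [ 0.04611222 -0.62391584  0.17214111]
```

View pics/s1.png

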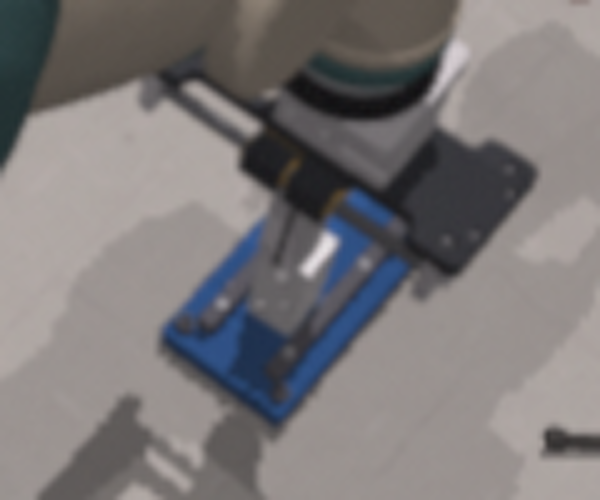

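The fingers are behind the block near its top; at about (280,265) they look left of the block's middle, with the white top still visible at (320,255). I'll check the lateral offset by projecting.

Run:
```python
from h import *
c=read_camera("side"); s=read_state(); t=np.array(s["tcp_pos"]); R=np.array(s["eef_rot"])
f=lambda X:((proj(c,X)-[310,180])*5).round().tolist()
print("tcp",f(t),"+-12 y",f(t+12*R[:,1]),f(t-12*R[:,1]))
a=np.array([.7638,-.6455,0]);n=np.array([.6455,.7638,0]);o=np.array([551.5,-401.3,0])
for d in(14,-14): print("block top edge back",d,f(o-56*a+d*n+[0,0,85]),"front",f(o-28*a+d*n+[0,0,85]),"back bottom",f(o-56*a+d*n+[0,0,15]))
```

```text
tcp [[275.0, 273.0]] +-12 y [[256.0, 259.0]] [[295.0, 286.0]]
block top edge back 14 [[259.0, 244.0]] front [[290.0, 209.0]] back bottom [[240.0, 306.0]]
block top edge back -14 [[304.0, 276.0]] front [[335.0, 240.0]] back bottom [[282.0, 337.0]]
```

{"op": "send_rows", "data": {"motion": [[[-4,0,0],0,0],[[-4,0,0],0,0],[[-4,0,0],0,0],[[-4,0,0],0,0],[[-4,0,0],0,0]]}}

```text
clock: 4.45
tcp_pos: [523.1, -376.9, 72.9]
eef_rot: [[-0.764, 0.646, 0.0], [0.646, 0.764, 0.0], [0.0, 0.0, -1.0]]
contact_force: [-0.3, -0.4, -0.4]
grip_width: 0.002
grasp_force: 0.0
```

Run:
```python
from h import *
c=read_camera("side"); cv2.imwrite("pics/s2.png",cv2.resize(c["frame"][180:280,310:430],(600,500),interpolation=cv2.INTER_CUBIC)); print(read_state()["tcp_pos"],read_state()["contact_force"])
```

```text
[ 523.62396104 -377.39233882   72.89882946] [ 0.67072228 -0.33933331  0.50695006]
```

View pics/s2.png

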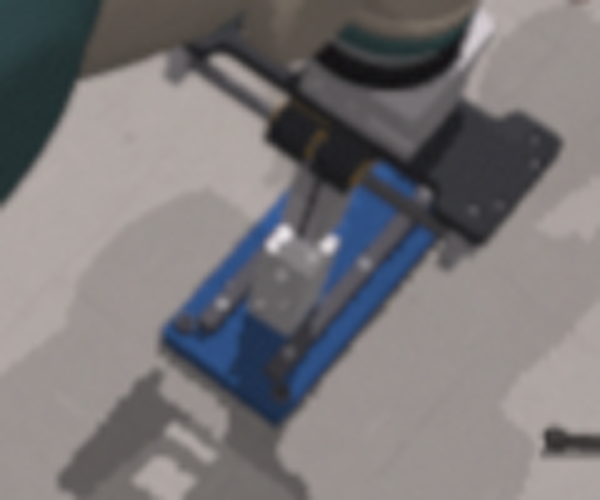

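The fingers now cross the middle of the block's top, with white patches at (280,240) and (328,240). The base looks hardly moved. I can't tell the tilt from this, so I'll measure it from depth.

Run:
```python
from h import *
a=np.array([.7638,-.6455,0]);n=np.array([.6455,.7638,0]);o=np.array([551.5,-401.3,0])
for nm in("side","top"):
    c=read_camera(nm)
    v,u=np.mgrid[190:262,322:402].reshape(2,-1); k=c["depth"][v,u]>0; P=bydepth(c,np.c_[u,v][k])-o
    L=np.c_[P@a,P@n,P[:,2]]; q=L[(abs(L[:,1])<14)&(L[:,0]>-75)&(L[:,0]<60)&(L[:,2]<110)&(L[:,2]>20)]
    q=q[np.argsort(q[:,2])]; print(nm,len(q))
    for z in range(20,110,6):
        w=q[(q[:,2]>=z)&(q[:,2]<z+6)]
        if len(w): print(z,len(w),"s",w[:,0].min().round(),np.median(w[:,0]).round(),w[:,0].max().round(),"n",w[:,1].min().round(),w[:,1].max().round())
    if nm=="top": cv2.imwrite("pics/t2.png",cv2.resize(c["frame"][175:275,300:420],(600,500),interpolation=cv2.INTER_CUBIC))
```

```text
side 220
20 8 s -74.0 -55.0 -54.0 n -11.0 14.0
26 18 s -57.0 -55.0 -51.0 n -13.0 11.0
32 8 s -56.0 -54.0 -50.0 n -13.0 12.0
38 16 s -57.0 -54.0 -50.0 n -13.0 14.0
44 7 s -55.0 -54.0 -54.0 n -12.0 11.0
50 13 s -57.0 -55.0 -54.0 n -13.0 12.0
56 10 s -56.0 -55.0 -54.0 n -12.0 13.0
62 17 s -57.0 -54.0 -50.0 n -13.0 14.0
68 8 s -56.0 -54.0 -52.0 n -9.0 12.0
74 10 s -56.0 -55.0 -52.0 n -14.0 9.0
80 51 s -56.0 -47.0 -26.0 n -14.0 14.0
86 34 s -57.0 -45.0 -32.0 n -14.0 11.0
92 1 s -46.0 -46.0 -46.0 n 4.0 4.0
98 5 s -47.0 -45.0 -43.0 n -8.0 2.0
104 14 s -48.0 -45.0 -39.0 n -13.0 11.0
top 97
20 7 s -56.0 -55.0 -40.0 n -13.0 13.0
26 1 s -54.0 -54.0 -54.0 n -0.0 -0.0
32 7 s -56.0 -55.0 -39.0 n -8.0 13.0
38 5 s -56.0 -55.0 -55.0 n -10.0 12.0
44 3 s -56.0 -55.0 -55.0 n -12.0 10.0
50 9 s -55.0 -55.0 -39.0 n -10.0 13.0
56 2 s -55.0 -55.0 -54.0 n -2.0 6.0
62 4 s -55.0 -55.0 -53.0 n -12.0 2.0
68 5 s -56.0 -55.0 -39.0 n -14.0 13.0
74 4 s -56.0 -56.0 -55.0 n -5.0 13.0
80 30 s -56.0 -49.0 -43.0 n -14.0 12.0
86 16 s -56.0 -51.0 -44.0 n -13.0 13.0
92 1 s -45.0 -45.0 -45.0 n 0.0 0.0
98 2 s -47.0 -47.0 -47.0 n -8.0 -4.0
104 1 s -48.0 -48.0 -48.0 n 4.0 4.0
```

View pics/t2.png

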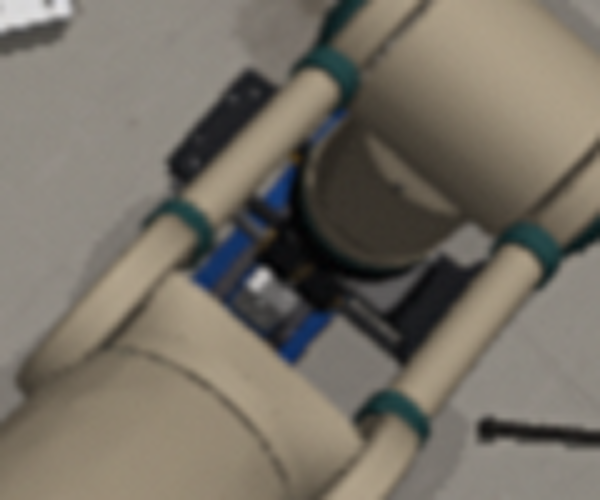

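The block is upright and has not moved: back face s≈-55, top at z≈85. The closed fingers passed just over its top, so their real tips are higher than the reported TCP. I'll back off and measure the tip height.

{"op": "send_rows", "data": {"motion": [[[0,0,-5],0,0],[[22,0,0],0,0],[[22,0,0],0,0],[[6,0,0],0,0],[[0,0,0],0,0]]}}

```text
clock: 5.22
tcp_pos: [485.1, -344.8, 78.5]
eef_rot: [[-0.764, 0.646, 0.001], [0.646, 0.764, -0.001], [-0.001, 0.0, -1.0]]
contact_force: [0.5, 0.8, 0.7]
grip_width: 0.008
grasp_force: 0.0
```

```bash
cat > tip.py <<'E'
from h import *
a=np.array([.7638,-.6455,0]);n=np.array([.6455,.7638,0]);o=np.array([551.5,-401.3,0])
s=read_state(); t=np.array(s["tcp_pos"])-o; print("tcp s,n,z",(t@a).round(1),(t@n).round(1),t[2].round(1),np.round(s["contact_force"],1),s["grip_width"])
for nm in("side","top"):
    c=read_camera(nm)
    v,u=np.mgrid[180:270,310:412].reshape(2,-1); k=c["depth"][v,u]>0; P=bydepth(c,np.c_[u,v][k])-o
    L=np.c_[P@a,P@n,P[:,2]]; q=L[(abs(L[:,1])<45)&(abs(L[:,0]-t@a)<14)&(L[:,2]<140)&(L[:,2]>30)]
    print(nm,len(q))
    for z in range(30,140,5):
        w=q[(q[:,2]>=z)&(q[:,2]<z+5)]
        if len(w): print(z,len(w),"s",w[:,0].min().round(),np.median(w[:,0]).round(),w[:,0].max().round(),"n",w[:,1].min().round(),w[:,1].max().round())
    cv2.imwrite(f"pics/{nm}_{s['clock']:.2f}.png",cv2.resize(c["frame"][180:280,310:430],(600,500),interpolation=cv2.INTER_CUBIC))
E
python3 tip.py; ls pics
```

```text
tcp s,n,z -87.2 0.3 78.5 [0.5 0.8 0.7] 0.008084595415947787
side 77
30 2 s -82.0 -81.0 -81.0 n -27.0 -21.0
100 1 s -95.0 -95.0 -95.0 n 1.0 1.0
105 7 s -98.0 -96.0 -95.0 n -6.0 10.0
110 8 s -98.0 -96.0 -92.0 n -11.0 7.0
115 8 s -99.0 -96.0 -89.0 n -11.0 9.0
120 13 s -98.0 -97.0 -82.0 n -12.0 12.0
125 11 s -99.0 -97.0 -79.0 n -11.0 9.0
130 16 s -98.0 -96.0 -85.0 n -12.0 13.0
135 11 s -98.0 -96.0 -83.0 n -11.0 10.0
top 2
105 1 s -97.0 -97.0 -97.0 n -4.0 -4.0
125 1 s -97.0 -97.0 -97.0 n -3.0 -3.0
crop.png
s1.png
s2.png
side0.npy
side0.png
side_5.22.png
t2.png
top0.npy
top0.png
top_5.22.png
```

View pics/side_5.22.png

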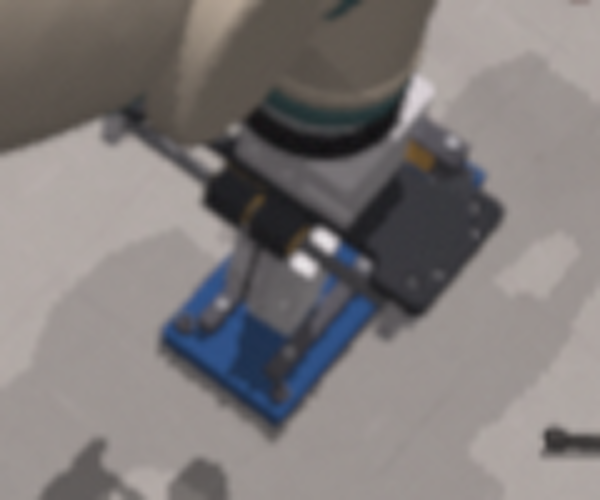

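The side crop shows the block still upright at about (285,285). No finger shows at the reported TCP's place, about (242,312), so the real tips are about 23 mm above the reported TCP. I'll lower behind the block and measure again.

{"op": "send_rows", "data": {"motion": [[[0,0,12],0,0],[[0,0,13],0,0],[[0,0,0],0,0]]}}

```text
clock: 5.7
tcp_pos: [483.7, -343.5, 50.8]
eef_rot: [[-0.764, 0.646, -0.003], [0.646, 0.764, 0.003], [0.004, 0.0, -1.0]]
contact_force: [0.4, 0.8, -0.7]
grip_width: 0.008
grasp_force: 0.0
```

```bash
python3 tip.py
```

```text
tcp s,n,z -89.1 0.3 50.8 [ 0.4  0.8 -0.7] 0.007819660382968028
side 115
75 4 s -99.0 -98.0 -96.0 n -3.0 6.0
80 5 s -99.0 -98.0 -95.0 n -6.0 3.0
85 7 s -99.0 -98.0 -91.0 n -11.0 8.0
90 15 s -101.0 -98.0 -84.0 n -12.0 12.0
95 10 s -100.0 -98.0 -85.0 n -12.0 12.0
100 12 s -99.0 -98.0 -82.0 n -12.0 13.0
105 14 s -100.0 -98.0 -86.0 n -11.0 10.0
110 10 s -100.0 -98.0 -79.0 n -11.0 12.0
115 13 s -100.0 -98.0 -95.0 n -12.0 13.0
120 8 s -98.0 -98.0 -95.0 n -11.0 11.0
125 11 s -100.0 -98.0 -96.0 n -10.0 11.0
130 5 s -99.0 -99.0 -97.0 n -6.0 12.0
135 1 s -98.0 -98.0 -98.0 n 10.0 10.0
top 1
100 1 s -99.0 -99.0 -99.0 n -4.0 -4.0
```

{"op": "send_rows", "data": {"motion": [[[0,0,5],0,0],[[-8,0,0],0,0],[[-8,0,0],0,0],[[-4,0,0],0,0],[[-4,0,0],0,0],[[-4,0,0],0,0],[[-4,0,0],0,0]]}}

```text
clock: 6.68
tcp_pos: [509.2, -365.2, 47.9]
eef_rot: [[-0.764, 0.646, -0.0], [0.646, 0.764, 0.0], [0.0, 0.0, -1.0]]
contact_force: [-0.6, 0.3, 0.2]
grip_width: 0.007
grasp_force: 0.2
```

```bash
cat > blk.py <<'E'
from h import *
import sys
a=np.array([.7638,-.6455,0]);n=np.array([.6455,.7638,0]);o=np.array([551.5,-401.3,0])
s=read_state(); t=np.array(s["tcp_pos"])-o; print("tcp s,n,z",(t@a).round(1),(t@n).round(1),t[2].round(1),np.round(s["contact_force"],1))
c=read_camera("side")
v,u=np.mgrid[180:270,310:412].reshape(2,-1); k=c["depth"][v,u]>0; P=bydepth(c,np.c_[u,v][k])-o
L=np.c_[P@a,P@n,P[:,2]]; q=L[(abs(L[:,1])<13)&(abs(L[:,0])<90)&(L[:,2]<100)&(L[:,2]>20)]
for z in range(20,100,6):
    w=q[(q[:,2]>=z)&(q[:,2]<z+6)]
    if len(w): print(z,len(w),"s",w[:,0].min().round(),np.median(w[:,0]).round(),w[:,0].max().round(),"n",w[:,1].min().round(),w[:,1].max().round())
cv2.imwrite(f"pics/b_{s['clock']:.2f}.png",cv2.resize(c["frame"][180:280,310:430],(600,500),interpolation=cv2.INTER_CUBIC))
E
python3 blk.py
```

```text
tcp s,n,z -55.6 0.3 47.9 [-0.6  0.3  0.2]
20 17 s -80.0 -54.0 -51.0 n -12.0 13.0
26 11 s -56.0 -53.0 -50.0 n -9.0 11.0
32 17 s -54.0 -53.0 -48.0 n -13.0 12.0
38 16 s -55.0 -50.0 87.0 n -13.0 12.0
44 9 s -53.0 -51.0 -48.0 n -12.0 13.0
50 4 s -50.0 -49.0 -47.0 n -11.0 -6.0
56 3 s -49.0 -49.0 -48.0 n -12.0 -8.0
62 5 s -49.0 -46.0 -43.0 n -13.0 -8.0
68 2 s -48.0 -46.0 -45.0 n -12.0 -9.0
74 7 s -66.0 -64.0 -63.0 n -4.0 10.0
80 15 s -66.0 -64.0 -14.0 n -12.0 13.0
86 20 s -66.0 -64.0 -29.0 n -12.0 13.0
92 7 s -66.0 -65.0 -63.0 n -10.0 11.0
98 6 s -67.0 -66.0 -56.0 n -12.0 12.0
```

The block is tipping, now about 9° with its base in place.

{"op": "send_rows", "data": {"motion": [[[-4,0,0],0,0],[[-4,0,0],0,0],[[-4,0,0],0,0],[[-4,0,0],0,0],[[-2,0,0],0,0],[[0,0,0],0,0],[[0,0,0],0,0]]}}

```text
clock: 7.6
tcp_pos: [522.8, -376.6, 47.9]
eef_rot: [[-0.764, 0.646, -0.0], [0.646, 0.764, 0.0], [0.0, 0.0, -1.0]]
contact_force: [-0.3, 0.1, -0.6]
grip_width: 0.008
grasp_force: 0.0
```

```bash
python3 blk.py
```

```text
tcp s,n,z -37.9 0.3 47.9 [-0.3  0.1 -0.6]
20 19 s -85.0 -24.0 -20.0 n -13.0 13.0
26 10 s -25.0 -22.0 40.0 n -8.0 13.0
32 11 s -24.0 -20.0 42.0 n -13.0 0.0
38 26 s -25.0 8.0 38.0 n -13.0 -1.0
44 28 s -22.0 1.0 36.0 n -13.0 -2.0
68 2 s -47.0 -45.0 -44.0 n -1.0 3.0
74 4 s -47.0 -47.0 -47.0 n -4.0 9.0
80 11 s -50.0 -47.0 -39.0 n -13.0 10.0
86 10 s -50.0 -47.0 -45.0 n -10.0 10.0
92 12 s -49.0 -47.0 -45.0 n -13.0 12.0
98 6 s -49.0 -47.0 -44.0 n -13.0 10.0
```

It toppled: it lies with its back end at s≈-23 and its top at about 43. Now I'll back off, lower to push height and measure the tip.

{"op": "send_rows", "data": {"motion": [[[20,0,0],0,0],[[0,0,20],0,0],[[0,0,16],0,0],[[0,0,2],0,0],[[0,0,0],0,0]]}}

```text
clock: 8.28
tcp_pos: [507.9, -364.0, 9.9]
eef_rot: [[-0.764, 0.646, 0.0], [0.646, 0.764, 0.0], [0.0, 0.0, -1.0]]
contact_force: [0.1, 0.4, 1.0]
grip_width: 0.009
grasp_force: 0.0
```

```bash
python3 blk.py; ls pics/b*
```

```text
tcp s,n,z -57.4 0.3 9.9 [0.1 0.4 1. ]
20 10 s -88.0 -22.0 80.0 n -13.0 5.0
26 3 s -23.0 -22.0 80.0 n -12.0 -10.0
32 2 s -67.0 -66.0 -65.0 n -3.0 1.0
38 11 s -68.0 -65.0 90.0 n -13.0 7.0
44 16 s -68.0 -66.0 -14.0 n -12.0 12.0
50 11 s -69.0 -66.0 -52.0 n -12.0 13.0
56 11 s -70.0 -67.0 -57.0 n -11.0 13.0
62 15 s -69.0 -67.0 -50.0 n -12.0 13.0
68 12 s -69.0 -67.0 -56.0 n -11.0 8.0
74 11 s -68.0 -67.0 -61.0 n -11.0 13.0
80 13 s -68.0 -67.0 -65.0 n -12.0 12.0
86 8 s -68.0 -67.0 -66.0 n -10.0 13.0
92 2 s -67.0 -67.0 -67.0 n 3.0 10.0
pics/b_6.67.png
pics/b_7.60.png
pics/b_8.28.png
```

{"op": "send_rows", "data": {"motion": [[[-10,0,2],0,0],[[-10,0,0],0,0],[[-4,0,0],0,0],[[-4,0,0],0,0],[[-4,0,0],0,0],[[-4,0,0],0,0],[[-4,0,0],0,0],[[-4,0,0],0,0]]}}

```text
clock: 9.32
tcp_pos: [541.4, -392.4, 7.8]
eef_rot: [[-0.764, 0.646, 0.0], [0.646, 0.764, 0.0], [0.0, 0.0, -1.0]]
contact_force: [-0.1, 0.0, -0.8]
grip_width: 0.006
grasp_force: 0.3
```

```bash
python3 blk.py; ls pics/b*
```

```text
tcp s,n,z -13.4 0.3 7.8 [-0.1  0.  -0.8]
20 14 s -89.0 -44.0 -1.0 n -12.0 9.0
26 2 s -19.0 -10.0 -1.0 n -11.0 -3.0
32 7 s -24.0 -21.0 -2.0 n -13.0 9.0
38 16 s -23.0 -7.0 34.0 n -13.0 10.0
44 13 s -25.0 -21.0 33.0 n -13.0 11.0
50 8 s -26.0 -23.0 -3.0 n -13.0 11.0
56 17 s -24.0 -22.0 -13.0 n -13.0 12.0
62 15 s -23.0 -21.0 -7.0 n -13.0 10.0
68 13 s -24.0 -23.0 -19.0 n -12.0 12.0
74 10 s -24.0 -21.0 -20.0 n -11.0 11.0
80 10 s -25.0 -21.0 -19.0 n -12.0 6.0
86 14 s -27.0 -22.0 -20.0 n -12.0 12.0
92 3 s -23.0 -23.0 -21.0 n 9.0 11.0
pics/b_6.67.png
pics/b_7.60.png
pics/b_8.28.png
pics/b_9.32.png
```

{"op": "send_rows", "data": {"motion": [[[-3,0,0],0,0],[[-3,0,0],0,0],[[-2,0,0],0,0],[[-1,0,0],0,0],[[0,0,0],0,0]]}}

```text
clock: 10.0
tcp_pos: [548.2, -398.2, 7.9]
eef_rot: [[-0.764, 0.646, 0.0], [0.646, 0.764, -0.0], [-0.0, 0.0, -1.0]]
contact_force: [1.0, 0.1, 0.5]
grip_width: 0.005
grasp_force: 0.2
```

{"op": "send_rows", "data": {"motion": [[[-1,0,0],0,0],[[-1,0,0],0,0],[[0,0,0],0,0]]}}

```text
clock: 10.38
tcp_pos: [549.7, -399.4, 7.9]
eef_rot: [[-0.764, 0.646, 0.0], [0.646, 0.764, -0.0], [-0.0, 0.0, -1.0]]
contact_force: [-0.7, 0.5, -0.0]
grip_width: 0.006
grasp_force: 0.3
```

{"op": "send_rows", "data": {"motion": [[[-1,0,0],0,0],[[-1,0,0],0,0],[[0,0,0],0,0]]}}

```text
clock: 10.75
tcp_pos: [551.2, -400.5, 8.0]
eef_rot: [[-0.764, 0.646, -0.0], [0.646, 0.764, 0.0], [0.0, 0.0, -1.0]]
contact_force: [-1.1, 1.7, 0.6]
grip_width: 0.005
grasp_force: 0.7
```

{"op": "send_rows", "data": {"motion": [[[-1,0,0],0,0],[[-1,0,0],0,0],[[0,0,0],0,0]]}}

```text
clock: 11.12
tcp_pos: [551.1, -400.5, 7.9]
eef_rot: [[-0.764, 0.645, -0.003], [0.645, 0.764, 0.003], [0.004, 0.0, -1.0]]
contact_force: [-4.8, 3.7, 3.9]
grip_width: 0.004
grasp_force: 2.9
```

It is against the stop: the TCP has stopped and the force is rising. One more small nudge, then I'll withdraw back and up.

{"op": "send_rows", "data": {"motion": [[[-1,0,0],0,0],[[0,0,0],0,0]]}}

```text
clock: 11.38
tcp_pos: [551.0, -400.5, 8.0]
eef_rot: [[-0.764, 0.645, -0.005], [0.645, 0.764, 0.004], [0.006, -0.0, -1.0]]
contact_force: [-5.4, 5.0, 6.2]
grip_width: 0.002
grasp_force: 3.7
```

{"op": "send_rows", "data": {"motion": [[[6,0,0],0,0],[[20,0,0],0,0],[[20,0,0],0,0],[[10,0,-40],0,0],[[10,0,-50],0,0],[[20,0,-50],0,0],[[40,40,-20],0,0],[[40,40,0],0,0],[[40,40,0],0,0],[[40,40,0],0,0],[[40,40,0],0,0],[[0,0,0],0,0]]}}

```text
clock: 12.88
tcp_pos: [464.4, -62.1, 168.5]
eef_rot: [[-0.767, 0.642, 0.003], [0.642, 0.767, 0.0], [-0.002, 0.002, -1.0]]
contact_force: [-0.0, -0.7, -0.3]
grip_width: 0.003
grasp_force: 0.0
```

```bash
cat > blk2.py <<'E'
from h import *
a=np.array([.7638,-.6455,0]);n=np.array([.6455,.7638,0]);o=np.array([551.5,-401.3,0])
print(read_state()["tcp_pos"],read_state()["clock"])
ims=[]
for nm in("side","top"):
    c=read_camera(nm); ims.append(cv2.resize(c["frame"][180:270,322:412] if nm=="top" else c["frame"][190:280,330:420],(400,400),interpolation=cv2.INTER_CUBIC))
    v,u=np.mgrid[180:280,310:420].reshape(2,-1); k=c["depth"][v,u]>0; P=bydepth(c,np.c_[u,v][k])-o
    L=np.c_[P@a,P@n,P[:,2]]
    q=L[(abs(L[:,1])<16)&(abs(L[:,0])<76)&(L[:,2]>36)&(L[:,2]<48)]
    print(nm,"block top s",np.percentile(q[:,0],[0,3,50,97,100]).round(1),"n",q[:,1].min().round(1),q[:,1].max().round(1),"z",np.median(q[:,2]).round(1))
cv2.imwrite("pics/final.png",np.hstack(ims))
E
python3 blk2.py
```

```text
[464.38996965 -62.12520239 168.51851745] 12.875
side block top s [ 7.9  9.8 41.8 73.5 75.8] n -14.9 14.9 z 43.1
top block top s [ 7.8  8.3 40.8 74.1 75.9] n -13.4 15.9 z 42.9
```

View pics/final.png

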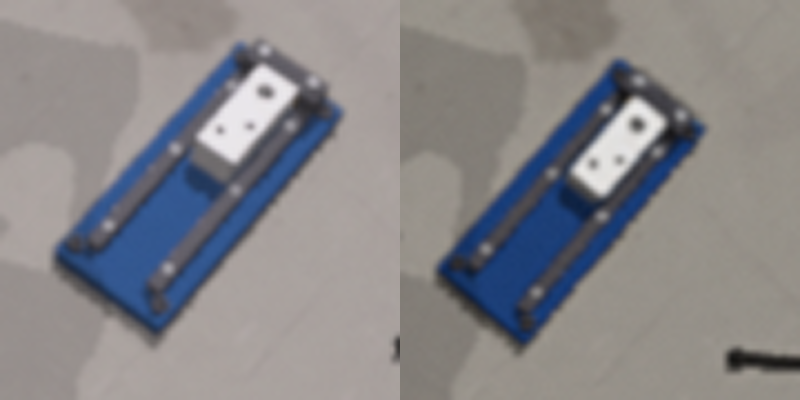

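Both views show the block lying flat, holes up, between the rails and with its end against the stop: nose at about (280,75) in the side half and (650,103) in the top half, with no gap to be seen. I'll move the arm further from the marking machine, then hand in.

{"op": "send_rows", "data": {"motion": [[[25,-21,-10],0,0],[[25,-21,-10],0,0],[[25,-21,0],0,0],[[0,0,0],0,0],[[0,0,0],0,0]]}}

```text
clock: 13.6
tcp_pos: [367.7, -66.3, 188.3]
eef_rot: [[-0.762, 0.647, 0.002], [0.647, 0.762, -0.001], [-0.002, 0.001, -1.0]]
contact_force: [0.3, 0.2, 1.1]
grip_width: 0.004
grasp_force: 0.0
```

Run:
```python
from h import *
s=read_state(); print(s["tcp_pos"],s["contact_force"],s["clock"]); print(job_done())
```

```text
[367.70687049 -66.2558927  188.26997024] [0.28933738 0.20950751 1.13283243] 13.6
the job is handed in; nothing more can be done
None
```

The work piece was pushed over and now lies flat with its bored face up and its end against the stop; the arm is clear, and the job was handed in at 13.6 s.

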